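# Set the spacing jig to the broad joint gauge

## Robot

A 6-joint arm with a two-finger parallel gripper is mounted at the origin on the work surface. World frame = base frame: x ahead of the robot, y to its left, z up, the work surface at z = 0. Lengths are in m, angles in rad, forces in N, time in s.
With the tool pointing down it reaches from about 0.3 to 0.875 m from the base axis. Payload 6.4 kg.
Tool frame: the origin (TCP) lies midway between the tips of the shut fingers; the grasp point (between the pads) lies 19 mm behind it; z points along the fingers, y is the line along which they close (so a half turn about z gives the same grasp; the last joint's range is limited). The gripper opens to 85 mm and grips with 20 to 120 N. Pads are 22 mm wide; open, the fingers measure 114 mm over their backs; the gripper's body (76 mm by 85 mm) begins 54 mm behind the grasp point. The pads swing forward as they close: fully open they stand 13 mm farther back than shut.
Start: joints at [0.982, 0.181, 1.607, -0, 1.354, -0.206], TCP at [0.215, 0.533, 0.231] pointing down, gripper open.
Joint ranges: [-2.99, 2.99], [-0.89, 2.07], [0.3, 2.58], [-1.14, 4.28], [0, 2.63], [-3.12, 3.12]. Speed limits (rad/s): [2.57, 2.57, 3.01, 3.14, 3.14, 3.14].

## Interface

Orientations are given as a unit quaternion [w, x, y, z].
In Python, from bench import get_obs, camera, hand_in gives the robot as it stands.
- The arm moves only by the tool carry_out, never from a script. Its argument "plan" is a list that holds one entry, the list of rows, each a list of 7 numbers: the shift along the world's x, y, z in m, then the turn, a rotation vector about the world's x, y, z in rad, then the opening, from 0 (shut) to 1 (fully open). In form: [[[x, y, z, rx, ry, rz, hand], ...]]. A call has exactly 5 rows; each row is the pose to reach, as a shift and turn from the pose commanded when the call began; what a row does not reach only later rows make up. A row lasts 1/12 s, in which the tool goes at most 41.7 mm and 7.16 degrees, less where a joint would pass 70% of its speed; a pose out of reach is approached as far as the arm can. A call with a gripper value outside its range is refused whole. The fingers move at their own pace and stop on an object; the grip force is fixed at half the most. Time passes only in rows, so rows that repeat a pose let the fingers close, or fill a call up. It gives the time, the measured TCP pose, the force, the opening and the grip force at its end, in the units of the state.
- get_obs(): the state, without advancing time (a new reading comes with each control period).
- camera(name): name is "side" or "top"; returns a dict with "pixels" (400x640x3 uint8, red, green, blue), "z_map" (400x640 float32, m along the optical axis (not along the pixel's ray), 0 where there is no reading), "camera_matrix" (3x3 intrinsics, pixels), "cam_to_world" (4x4, takes a point from camera to world coordinates). Camera axes: x right, y up, looking along -z (the intrinsics and any distortion apply to the point x, -y, -z); pixel columns grow to the right and rows downward; lengths in m; the calibration is good to about 2 mm. A picture is of the moment at which its call begins.
- hand_in(): hands the job in; it is judged then, once.
The state is a dict: "time_s": time; "q": joint angles; "dq": joint speeds; "joint_efforts": joint torques, N m; "eef_pos": TCP position; "eef_rot": TCP orientation; "wrist_force": force on the tool from outside, world axes, zero at the start; "torque": the same for the moment, N m; "opening": opening from 0.0 (shut) to 1.0 (fully open); "grasp_force": force on a finger pad.
Only numpy, scipy, OpenCV 4.12 (cv2) and the standard library are available. Lean on these libraries where they do the work, as an engineer would, in place of code of your own. Each camera call takes 0.05 s, during which the arm holds its last target. There are 200 camera calls.

## Task

Set the tile-spacing jig to the broad joint gauge: take the broad gauge out of the pine box and lower its blade (do not drop it) into the middle of the gap between the jig's two jaws until its collar sits flat on both, and let it stand there. Then push the sliding jaw shut until it presses firmly against the blade, and after that swing the cam lever round to its stop to lock it. Leave the gauge standing nipped in the jig, and leave the narrow gauge, the trowel and the tin where they are.

Things in the scene. Friction and masses are not known exactly. Their poses are not given: they have to be found in the camera images.
- broad_gauge: Broad joint gauge, 250 g, upright in either slot of the pine box. Steel blade 50 mm wide (x), 12 thick (y), 45 long, pointing down; over it a dark steel collar 50 x 46 (x, y), 8 thick; on that a brown wooden handle 40 wide (x), 14 thick (y), 50 tall: pinch it across its thickness. Origin: centre of the collar's underside (blade tip z -45, handle z +8 to +58 mm). A half turn makes no difference.
- narrow_gauge: Narrow joint gauge, the wrong one, in the box's other slot: like the broad gauge and of the same height, but its blade and collar are only 24 mm wide (handle 19 mm wide), blade 6 mm thick. Same origin and axes. Leave it.
- box: Pine box, fixed, 120 x 210 x 70 mm (x, y, z), origin at the centre of its underside. Its top board has two slots at y = -50 and +50 mm, each 63 mm long (x) and 21 mm wide (y); a gauge hangs in each with its collar on the top board (70 mm up).
- jig: Tile-spacing jig, fixed: aluminium base 12 mm thick (x -95 to 60, y -70 to 130 mm) with two steel jaws, each 80 mm wide (x -40 to 40), tops 65 mm above the table. Origin at table height below the middle of the fixed jaw's gap face. Fixed jaw: y -50 to 0; sliding jaw opposite, on the +y side. The gap runs along x, open at both ends, 53 mm deep to the base.
- jaw: Sliding jaw, axes as the jig's. Origin at table height below the middle of its gap face, so its y in the jig's frame is the gap width: 19 to 26 mm at the start, 12 when shut on the broad gauge. The block spans its y 0 to 80 mm. It slides along the jig's y, about 1.5 N friction, no spring, stays where left; empty, it could shut to 2 mm.
- thumb_plate (a point): Centre of the outer (+y) face of the upright dark thumb plate on the sliding jaw's outer end, the place to push the jaw shut in the jig's -y direction (10 N or so on the shut jaw is a firm press). The plate is 60 mm wide (x), 12 mm thick (y), and stands from 65 to 100 mm above the table; this point is 82.5 mm up.
- lever (a joint): Cam lever angle, rad: 0 = open, arm pointing to the jig's -x (to the robot); grows clockwise seen from above to 1.57 = locked at its stop, arm pointing to the jig's +y. Starts at 0 to 0.35. Friction about 0.1 N m (1.5 N at the knob); stays where left. Vertical pivot at x -74, y +50 mm in the jig's frame.
- lever_knob (a point): Point on the axis of the lever's upright round steel knob, 65 mm from the lever's pivot, 79 mm above the table. The knob is 16 mm in diameter and stands from 53 to 87 mm above the table (arm below it): pinch it from above or push it sideways.
- trowel: Notched trowel lying on the bench, 270 x 110 mm, 70 mm high at its handle, a bystander. Origin under its centre.
- tin: Closed zinc tin of spacers, 119 x 89 x 51 mm, a bystander. Origin under its centre.
Not all that is in view belongs to the job. Of the things like the broad_gauge, leave any that is pink or red; of the rest the larger one is meant.

How it is judged:
By the outcome, as a careful person would: the job done as asked, in the order asked, and still so for the second after the job is handed in, with the robot touching nothing.
It also fails if it takes over 67 s, if anything falls off the work surface, if the arm or the gripper's body presses on something with over 40 N, if the wrist force passes 120 N, or if a joint passes its speed limit or range.

## Working session

There is one attempt and no reset: what is moved stays moved. The work goes in short steps, Python scripts to look and compute and a tool call to move; the robot and the scene stay as the last step left them, time stands still between calls to the robot, and variables do not carry over. Pictures are saved under pics/ and viewed, at most 10 in all, crops included, and the job is handed in when it is done.

Besides the shell and the picture viewer there is one more tool, called after ">>>" as name(argument=value, ...), one argument or row to a line, values as JSON. carry_out: Moves the arm, as the interface text tells. Its arguments: {"type":"object","properties":{"plan":{"type":"array","items":{"type":"array","items":{"type":"array","items":{"type":"number"}}}}},"required":["plan"]}

```bash
mkdir -p pics
python3 - <<'E'
from bench import *
import cv2,numpy as np
for n in ("top","side"):
    c=camera(n); np.savez(n+"0.npz",**c); cv2.imwrite(f"pics/{n}0.png",c["pixels"][:,:,::-1]); print(n,c["camera_matrix"],c["cam_to_world"].round(3), c.keys())
o=get_obs();print(o)
E
```

```text
top [[390.90145786   0.         315.30634262]
 [  0.         390.90145786 202.05696528]
 [  0.           0.           1.        ]] [[-0.016  0.996 -0.083  0.464]
 [-1.    -0.016 -0.004  0.008]
 [-0.005  0.083  0.997  1.002]
 [ 0.     0.     0.     1.   ]] dict_keys(['pixels', 'z_map', 'camera_matrix', 'cam_to_world'])
side [[439.92949463   0.         312.7476324 ]
 [  0.         439.92949463 202.01313554]
 [  0.           0.           1.        ]] [[ 0.791  0.397 -0.466  0.046]
 [-0.612  0.524 -0.593 -0.589]
 [ 0.009  0.754  0.657  0.775]
 [ 0.     0.     0.     1.   ]] dict_keys(['pixels', 'z_map', 'camera_matrix', 'cam_to_world'])
{'time_s': 0.1, 'q': array([ 9.81699613e-01,  1.81468449e-01,  1.60789066e+00,  9.68743388e-06,
        1.35381724e+00, -2.06279661e-01]), 'dq': array([ 0.00178546, -0.00101836, -0.00270991, -0.00061462,  0.00039458,
       -0.00030009]), 'joint_efforts': array([ 2.43608474e-04, -4.45882487e+01, -3.52231908e+01, -4.17461260e-04,
        4.24795770e-03,  8.12867853e-06]), 'eef_pos': array([0.2144732 , 0.53297299, 0.23048168]), 'eef_rot': array([-3.11033741e-04,  1.90242854e-01,  9.81736741e-01, -7.28220316e-04]), 'wrist_force': array([0.02760852, 0.11574683, 0.36448552]), 'torque': array([-0.00990926, -0.00965751,  0.06459088]), 'grasp_force': 0.0, 'opening': 1.0015902953116298}
```

View pics/top0.png

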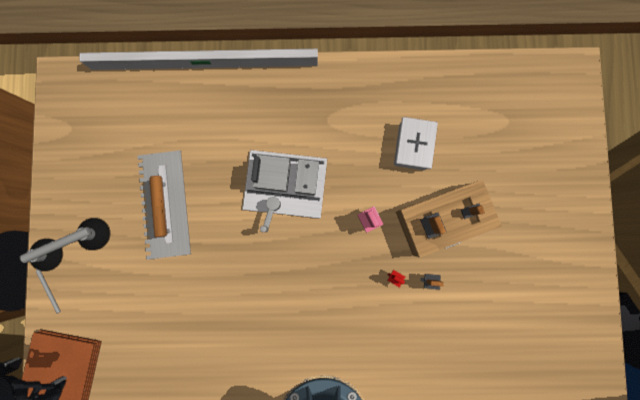

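View pics/side0.png

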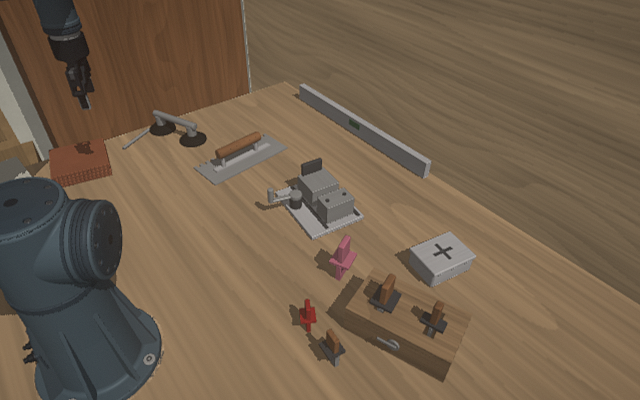

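Candidates, by top pixel:
- pink (371,219): excluded by colour.
- red (397,279): excluded by colour.
- small brown one on the bench (432,282): not in the box.
- box left slot (432,226): larger collar.
- box right slot (472,211): smaller.

I choose (432,226). The jig is at (286,185), with its lever knob at about (265,230). Next I measure and crop.

```bash
cat > h.py <<'E'
import numpy as np,cv2
def world(c):
    K,T,z=c["camera_matrix"],c["cam_to_world"],c["z_map"]
    v,u=np.mgrid[:400,:640]
    p=np.stack([(u-K[0,2])/K[0,0]*z,-(v-K[1,2])/K[1,1]*z,-z],-1)
    return p@T[:3,:3].T+T[:3,3]
def plane(c,uv,h):
    K,T=c["camera_matrix"],c["cam_to_world"]; uv=np.atleast_2d(uv).astype(float)
    d=np.c_[(uv[:,0]-K[0,2])/K[0,0],-(uv[:,1]-K[1,2])/K[1,1],-np.ones(len(uv))]@T[:3,:3].T
    return T[:3,3]+d*((h-T[2,3])/d[:,2])[:,None]
def rect(c,W,lo,hi,box,minn=15):
    x0,x1,y0,y1=box; z=W[...,2]
    m=(z>lo)&(z<hi); r=np.zeros_like(m); r[y0:y1,x0:x1]=1; m=(m&r).astype(np.uint8)
    n,l,s,_=cv2.connectedComponentsWithStats(m)
    for i in range(1,n):
        if s[i,4]>=minn:
            P=W[l==i]; R=cv2.minAreaRect((P[:,:2]*1000).astype(np.float32))
            print(lo,hi,"n",s[i,4],"px",s[i,:2]+s[i,2:4]/2,"rect",np.round(R[0],1),np.round(R[1],1),round(R[2],1),"med",(1000*np.median(P,0)).round(1))
E
python3 - <<'E'
from h import *
c=dict(np.load("top0.npz")); W=world(c); s=dict(np.load("side0.npz")); V=world(s)
print("table z",np.median(W[300:340,150:250,2]),np.median(V[300:330,220:270,2]), "noise",W[300:340,150:250,2].std())
b=(390,505,175,262); j=(235,335,145,240)
print("TOP");
for lo,hi in((.06,.074),(.074,.09),(.11,.14)): rect(c,W,lo,hi,b)
for lo,hi in((.007,.018),(.058,.07),(.074,.095),(.095,.105)): rect(c,W,lo,hi,j)
print("SIDE");
for lo,hi in((.06,.074),(.074,.09),(.11,.14)): rect(s,V,lo,hi,(325,480,262,385))
for lo,hi in((.007,.018),(.058,.07),(.074,.095),(.095,.105)): rect(s,V,lo,hi,(255,370,150,240))
a=cv2.resize(c["pixels"][150:250,230:340],None,fx=5,fy=5,interpolation=2)
d=cv2.resize(c["pixels"][170:270,385:505],None,fx=5,fy=5,interpolation=2)
e=cv2.resize(s["pixels"][260:385,290:480],None,fx=3.2,fy=3.2)
cv2.imwrite("pics/jig.png",a[:,:,::-1]);
x=np.zeros((500,1210-460,3),np.uint8); d=cv2.resize(d,(360,300)); x[:300,:360]=d; e=cv2.resize(e,(380,250)); x[:250,365:745]=e
cv2.imwrite("pics/box.png",x[:300,:,::-1])
E
```

```text
table z -0.00012866423761626056 -0.0020632643163534525 noise 0.0592265764529767
TOP
0.06 0.074 n 3672 px [451.5 219. ] rect [ 498.2 -311.3] [120.2 211.6] 19.7 med [ 498.  -312.9   69.5]
0.074 0.09 n 108 px [470.5 212. ] rect [ 513.3 -357.2] [23.7 45.5] 17.9 med [ 511.5 -347.4   77.8]
0.074 0.09 n 218 px [431. 226.] rect [ 480.8 -264.8] [50.3 45.9] 19.4 med [ 480.  -254.5   77.8]
0.11 0.14 n 75 px [479.5 210.5] rect [ 513.6 -357.9] [18.8 15.4] 18.1 med [ 513.1 -354.6  125.7]
0.11 0.14 n 145 px [439. 226.] rect [ 480.8 -265.4] [39.5 14.8] 21.2 med [ 480.9 -263.8  126.3]
0.007 0.018 n 2500 px [285. 185.] rect [594.8  89.4] [200.  155.1] 82.7 med [564.2  73.8  12.1]
0.058 0.07 n 978 px [271.5 173. ] rect [616.1 118.1] [79.6 80.5] 82.5 med [614.3 113.4  64.9]
0.058 0.07 n 672 px [307. 177.] rect [604.9  32.6] [50.  80.1] 82.6 med [603.5  33.   64.8]
0.074 0.095 n 40 px [257.  170.5] rect [618.1 147.1] [ 9.3 58. ] 73.7 med [613.5 147.   83.4]
0.074 0.095 n 39 px [263.5 229.5] rect [479.3 134.6] [13.9 14.2] 45.1 med [479.1 134.9  86.5]
0.095 0.105 n 130 px [255. 169.] rect [620.2 151.9] [11
[... 889 characters left out ...]
7 156.8] 82.1 med [553.   32.7  10.4]
0.058 0.07 n 602 px [318.  180.5] rect [615.3 117.3] [84.1 80.7] 82.2 med [612.7 113.4  62.7]
0.058 0.07 n 464 px [335.5 199.5] rect [604.4  31.2] [53.5 82.2] 83.5 med [601.9  28.6  62.8]
0.058 0.07 n 23 px [270.5 197.5] rect [476.4 130.2] [ 8.7 15. ] 56.9 med [476.8 129.3  64.9]
0.074 0.095 n 139 px [311.5 167.5] rect [618.7 146.4] [13.1 59.8] 76.3 med [618.2 146.3  84.1]
0.074 0.095 n 38 px [270.5 192. ] rect [478.3 133.2] [13.8 14.5] 78.5 med [477.5 131.5  82.4]
0.095 0.105 n 62 px [311.5 162.5] rect [620.1 151. ] [13.2 60.6] 81.6 med [618.7 149.5  97.5]
0.095 0.105 n 25 px [346.5 238. ] rect [ 509.7 -115.9] [14.9 12.6] 34.3 med [ 510.3 -115.9  100.2]
```

View pics/jig.png

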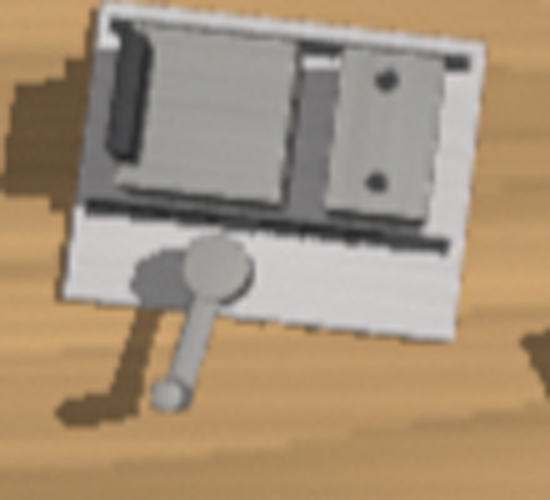

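View pics/box.png

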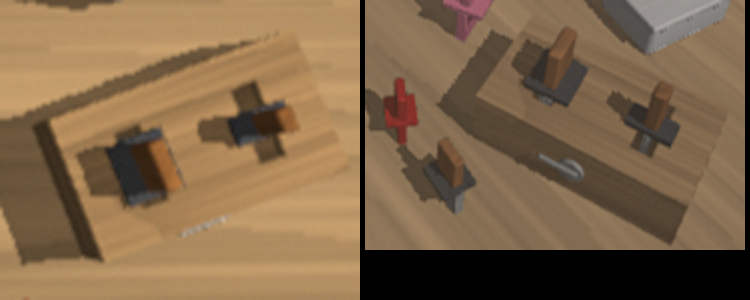

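The jig crop shows the fixed jaw on the right, the sliding jaw and thumb plate on the left, and the lever knob at crop (170,395). The box crop shows the broad gauge in the left slot at crop (150,165), collar 50x46, and the narrow one on the right, collar 24x45. The choice of (432,226) is confirmed.

Estimates from these pictures:
- Gauge: (0.481, -0.2655), yaw 19.5°.
- Jig: origin (0.608, 0.057), yaw -7.4°, gap 21 mm.
- Lever: about 0.155 rad.

I'm now moving above the gauge.

>>> carry_out(
  plan=[
    [[0.0107, -0.032, 0, 0, 0, 0.029, 1], [0.0213, -0.064, 0, 0, 0, 0.058, 1], [0.032, -0.096, 0, 0, 0, 0.087, 1], [0.0427, -0.128, 0, 0, 0, 0.116, 1], [0.0533, -0.16, 0, 0, 0, 0.145, 1]],
  ],
)

```text
time_s: 0.52
eef_pos: [0.2679, 0.3718, 0.2308]
eef_rot: [-0.0, 0.118, 0.993, -0.0]
wrist_force: [1.0, -0.3, 0.4]
opening: 0.997
grasp_force: 0.0
```

>>> carry_out(
  plan=[
    [[0.0107, -0.032, 0, 0, 0, 0.029, 1], [0.0213, -0.064, 0, 0, 0, 0.058, 1], [0.032, -0.096, 0, 0, 0, 0.087, 1], [0.0427, -0.128, 0, 0, 0, 0.116, 1], [0.0533, -0.16, 0, 0, 0, 0.145, 1]],
  ],
)

```text
time_s: 0.93
eef_pos: [0.3212, 0.2119, 0.2311]
eef_rot: [-0.0, 0.045, 0.999, -0.0]
wrist_force: [1.1, 0.4, -0.1]
opening: 1.003
grasp_force: 0.0
```

>>> carry_out(
  plan=[
    [[0.0107, -0.032, 0, 0, 0, 0.029, 1], [0.0213, -0.064, 0, 0, 0, 0.058, 1], [0.032, -0.096, 0, 0, 0, 0.087, 1], [0.0427, -0.128, 0, 0, 0, 0.116, 1], [0.0533, -0.16, 0, 0, 0, 0.145, 1]],
  ],
)

```text
time_s: 1.35
eef_pos: [0.3746, 0.0518, 0.2312]
eef_rot: [0.0, -0.027, 1.0, 0.0]
wrist_force: [0.2, -0.5, -0.3]
opening: 0.998
grasp_force: 0.0
```

>>> carry_out(
  plan=[
    [[0.0107, -0.032, 0, 0, 0, 0.029, 1], [0.0213, -0.064, 0, 0, 0, 0.058, 1], [0.032, -0.096, 0, 0, 0, 0.087, 1], [0.0427, -0.128, 0, 0, 0, 0.116, 1], [0.0533, -0.16, 0, 0, 0, 0.145, 1]],
  ],
)

```text
time_s: 1.77
eef_pos: [0.4279, -0.1083, 0.231]
eef_rot: [-0.0, -0.099, 0.995, 0.0]
wrist_force: [1.2, 0.6, 0.2]
opening: 0.999
grasp_force: 0.0
```

>>> carry_out(
  plan=[
    [[0.0107, -0.032, 0, 0, 0, 0.029, 1], [0.0213, -0.064, 0, 0, 0, 0.058, 1], [0.032, -0.096, 0, 0, 0, 0.087, 1], [0.0427, -0.128, 0, 0, 0, 0.116, 1], [0.0533, -0.16, 0, 0, 0, 0.145, 1]],
  ],
)

```text
time_s: 2.18
eef_pos: [0.4813, -0.2681, 0.2307]
eef_rot: [-0.0, -0.171, 0.985, 0.0]
wrist_force: [0.7, 0.3, 0.8]
opening: 1.0
grasp_force: 0.0
```

>>> carry_out(
  plan=[
    [[0, 0.002, -0.03, 0, 0, 0, 1], [0, 0.002, -0.06, 0, 0, 0, 1], [0, 0.002, -0.09, 0, 0, 0, 1], [0, 0.002, -0.12, 0, 0, 0, 1], [0, 0.002, -0.141, 0, 0, 0, 1]],
  ],
)

```text
time_s: 2.6
eef_pos: [0.4798, -0.2635, 0.087]
eef_rot: [-0.001, -0.17, 0.985, 0.002]
wrist_force: [0.4, 0.3, 0.1]
opening: 0.999
grasp_force: 0.0
```

Run:
```python
from bench import *
import cv2,numpy as np
o=get_obs();print(o["eef_pos"],o["wrist_force"])
s=camera("side"); t=camera("top")
x=np.hstack([cv2.resize(s["pixels"][230:350,300:460],(400,300)),cv2.resize(t["pixels"][160:280,380:540],(400,300))])
cv2.imwrite("pics/grasp.png",x[:,:,::-1])
```

```text
[ 0.47975069 -0.26348925  0.08701614] [0.39490675 0.33870121 0.07129215]
```

View pics/grasp.png

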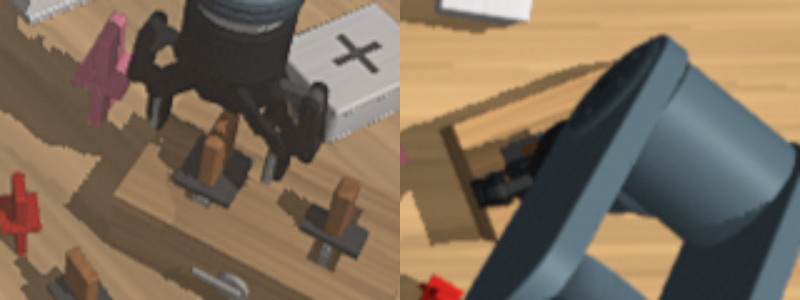

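The side crop shows the open fingers straddling the broad gauge's handle at crop (215,150), clear of the narrow gauge at (335,220). Closing now.

>>> carry_out(
  plan=[
    [[0.001, -0.002, 0, 0, 0, 0, 1], [0.001, -0.002, 0, 0, 0, 0, 0.5], [0.001, -0.002, 0, 0, 0, 0, 0], [0.001, -0.002, 0, 0, 0, 0, 0], [0.001, -0.002, 0, 0, 0, 0, 0]],
  ],
)

```text
time_s: 3.12
eef_pos: [0.483, -0.2671, 0.0917]
eef_rot: [0.001, -0.17, 0.985, -0.001]
wrist_force: [0.1, 0.1, 0.4]
opening: 0.456
grasp_force: 0.0
```

>>> carry_out(
  plan=[
    [[0, 0, 0, 0, 0, 0, 0], [0, 0, 0, 0, 0, 0, 0], [0, 0, 0, 0, 0, 0, 0], [0, 0, 0, 0, 0, 0, 0], [0, 0, 0, 0, 0, 0, 0]],
  ],
)

```text
time_s: 3.53
eef_pos: [0.4825, -0.2667, 0.0908]
eef_rot: [0.0, -0.17, 0.985, -0.0]
wrist_force: [-1.7, 1.6, 6.4]
opening: 0.158
grasp_force: 59.0
```

>>> carry_out(
  plan=[
    [[0, 0, 0.01, 0, 0, 0, 0], [0, 0, 0.03, 0, 0, 0, 0], [0, 0, 0.065, 0, 0, 0, 0], [0, 0, 0.1, 0, 0, 0, 0], [0, 0, 0.13, 0, 0, 0, 0]],
  ],
)

```text
time_s: 3.95
eef_pos: [0.482, -0.2664, 0.2221]
eef_rot: [-0.0, -0.17, 0.985, 0.0]
wrist_force: [1.1, -0.1, -3.0]
opening: 0.156
grasp_force: 58.9
```

>>> carry_out(
  plan=[
    [[0, 0, 0.01, 0, 0, 0, 0], [0.012, 0.03, 0.02, 0, 0, -0.05, 0], [0.024, 0.06, 0.02, 0, 0, -0.1, 0], [0.036, 0.09, 0.02, 0, 0, -0.15, 0], [0.048, 0.12, 0.02, 0, 0, -0.2, 0]],
  ],
)

```text
time_s: 4.37
eef_pos: [0.5298, -0.1451, 0.2389]
eef_rot: [-0.001, -0.069, 0.998, 0.001]
wrist_force: [0.6, -0.3, -2.8]
opening: 0.159
grasp_force: 59.3
```

>>> carry_out(
  plan=[
    [[0.012, 0.03, 0, 0, 0, -0.04, 0], [0.024, 0.06, 0, 0, 0, -0.08, 0], [0.036, 0.09, 0, 0, 0, -0.12, 0], [0.044, 0.115, 0, 0, 0, -0.17, 0], [0.05, 0.13, 0, 0, 0, -0.2, 0]],
  ],
)

```text
time_s: 4.78
eef_pos: [0.5798, -0.0134, 0.2384]
eef_rot: [-0.001, 0.029, 1.0, 0.001]
wrist_force: [-0.4, -0.7, -2.7]
opening: 0.157
grasp_force: 59.4
```

>>> carry_out(
  plan=[
    [[0.01, 0.03, 0, 0, 0, -0.03, 0], [0.02, 0.06, 0, 0, 0, -0.07, 0], [0.029, 0.083, 0, 0, 0, -0.07, 0], [0.029, 0.083, 0, 0, 0, -0.07, 0], [0.029, 0.083, 0, 0, 0, -0.07, 0]],
  ],
)

```text
time_s: 5.2
eef_pos: [0.6085, 0.0677, 0.2383]
eef_rot: [-0.001, 0.062, 0.998, -0.0]
wrist_force: [-0.5, -0.4, -3.7]
opening: 0.159
grasp_force: 59.6
```

Run:
```python
from bench import *
import cv2,numpy as np
from h import *
s=camera("side"); t=camera("top"); np.savez("s1.npz",**s)
o=get_obs();print(o["time_s"],o["eef_pos"],o["eef_rot"],o["wrist_force"],o["opening"])
cv2.imwrite("pics/hold.png",cv2.resize(s["pixels"][60:260,230:430],(600,600))[:,:,::-1])
V=world(s); r=slice(60,230),slice(270,400)
hsv=cv2.cvtColor(s["pixels"],cv2.COLOR_RGB2HSV)
P=V[r].reshape(-1,3); 
for lo in np.arange(.11,.24,.01):
    m=(P[:,2]>lo)&(P[:,2]<lo+.01); q=P[m]; 
    if len(q): print(lo.round(2),m.sum(),(q.min(0)*1000).round(),(q.max(0)*1000).round())
```

```text
5.3 [0.60846088 0.06591975 0.23889269] [-1.19524511e-03  6.37789447e-02  9.97963293e-01 -2.87372214e-04] [-0.74669307 -1.2645132  -3.42353791] 0.15387817014216448
0.16 1 [600.  66. 169.] [600.  66. 169.]
0.17 63 [580.  57. 172.] [630.  77. 180.]
0.18 73 [581.  57. 180.] [630.  77. 190.]
0.19 68 [581.  58. 190.] [630.  74. 200.]
0.2 30 [581.  59. 200.] [629.  74. 209.]
0.21 54 [580.  42. 210.] [629.  89. 220.]
0.22 187 [579.  42. 220.] [630.  92. 230.]
0.23 43 [584.  52. 230.] [624.  74. 240.]
```

View pics/hold.png

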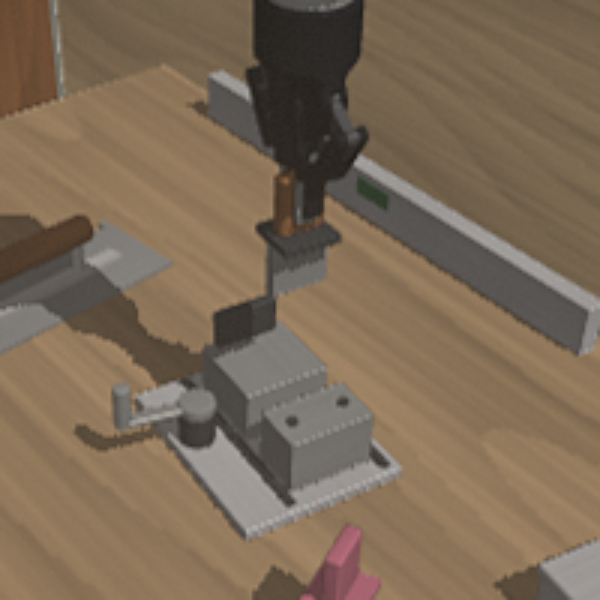

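The picture shows the gauge held upright at (298,240) over the gap at (285,390), with the lever knob at (122,405). I lower it to just above the jaws and re-measure.

>>> carry_out(
  plan=[
    [[0.001, 0, -0.02, 0, 0, 0, 0], [0.002, 0, -0.045, 0, 0, 0, 0], [0.003, 0, -0.07, 0, 0, 0, 0], [0.0035, 0, -0.09, 0, 0, 0, 0], [0.0035, 0, -0.093, 0, 0, 0, 0]],
  ],
)

```text
time_s: 5.72
eef_pos: [0.6094, 0.0651, 0.1423]
eef_rot: [-0.004, 0.065, 0.998, -0.0]
wrist_force: [-0.9, -0.1, -4.1]
opening: 0.153
grasp_force: 59.5
```

>>> carry_out(
  plan=[
    [[0, 0, 0, 0, 0, 0, 0], [0, 0, 0, 0, 0, 0, 0], [0, 0, 0, 0, 0, 0, 0], [0, 0, 0, 0, 0, 0, 0], [0, 0, 0, 0, 0, 0, 0]],
  ],
)

```text
time_s: 6.13
eef_pos: [0.6136, 0.0662, 0.1489]
eef_rot: [0.001, 0.064, 0.998, -0.0]
wrist_force: [-0.3, -0.5, -2.1]
opening: 0.153
grasp_force: 59.5
```

```bash
cat > m.py <<'E'
from bench import *
from h import *
o=get_obs();print(o["time_s"],o["eef_pos"].round(4),o["eef_rot"].round(4),o["wrist_force"].round(1),o["opening"])
s=camera("side"); V=world(s)
a=np.deg2rad(-7.4); ex=np.array([np.cos(a),np.sin(a)]); ey=np.array([-ex[1],ex[0]]); O=np.array([.6081,.0574])
J=np.dstack([(V[...,:2]-O)@ex,(V[...,:2]-O)@ey,V[...,2]])*1000   # jig frame, mm
P=J[100:240,270:370].reshape(-1,3)
def ext(lo,hi,yr=(-200,200),xr=(-45,45)):
    q=P[(P[:,2]>lo)&(P[:,2]<hi)&(P[:,1]>yr[0])&(P[:,1]<yr[1])&(P[:,0]>xr[0])&(P[:,0]<xr[1])]
    print(lo,hi,len(q),*( [np.percentile(q,[0,3,97,100],axis=0).T[:2].round(1)] if len(q) else []))
E
python3 - <<'E'
from m import *
for k in range(80,116,6): ext(k,k+6,(-30,50))
ext(116,124,(-30,50));ext(124,134,(-30,50)); ext(60,67,(-80,0)); ext(60,67,(14,95)); 
np.savez("s2.npz",**s)
E
```

```text
6.1333 [0.6136 0.0662 0.1489] [ 1.30e-03  6.39e-02  9.98e-01 -1.00e-04] [-0.3 -0.5 -2.1] 0.1534924563930241
80 86 24 [[-21.6 -21.2  25.9  26.6]
 [  2.4   2.8  10.5  11.9]]
86 92 34 [[-21.9 -21.5  27.2  27.5]
 [  0.3   1.2  11.6  12.2]]
92 98 41 [[-22.8 -22.3  25.6  26.7]
 [  1.7   1.9  13.2  14. ]]
98 104 34 [[-22.1 -22.   23.3  25.7]
 [  1.8   2.3  11.9  13.9]]
104 110 36 [[-22.9 -22.1  24.5  25.5]
 [  0.9   1.3  10.6  14.5]]
110 116 12 [[-22.  -21.9  16.9  18.9]
 [  2.1   2.2  12.8  14.4]]
116 124 13 [[-22.9 -22.6 -17.1 -17. ]
 [  2.    2.6  13.3  13.5]]
124 134 129 [[-23.6 -22.3  26.5  28. ]
 [-16.  -14.5  28.4  33. ]]
60 67 430 [[-40.5 -38.8  36.5  39.4]
 [-52.7 -50.8  -3.2  -0.7]]
60 67 339 [[-41.  -39.3  20.3  38.6]
 [ 17.8  19.8  91.6  93.9]]
```

The blade centre is about 1.8 mm short in the jig's y and 2 mm over in x. I correct both and lower it slowly.

>>> carry_out(
  plan=[
    [[-0.001, 0.001, 0, 0, 0, 0, 0], [-0.0015, 0.002, 0, 0, 0, 0, 0], [-0.0015, 0.002, -0.003, 0, 0, 0, 0], [-0.0015, 0.002, -0.007, 0, 0, 0, 0], [-0.0015, 0.002, -0.012, 0, 0, 0, 0]],
  ],
)

```text
time_s: 6.6
eef_pos: [0.6113, 0.0685, 0.135]
eef_rot: [0.0, 0.064, 0.998, -0.0]
wrist_force: [0.1, 0.1, -3.0]
opening: 0.156
grasp_force: 59.5
```

>>> carry_out(
  plan=[
    [[0, 0, -0.004, 0, 0, 0, 0], [0, 0, -0.008, 0, 0, 0, 0], [0, 0, -0.012, 0, 0, 0, 0], [0, 0, -0.016, 0, 0, 0, 0], [0, 0, -0.02, 0, 0, 0, 0]],
  ],
)

```text
time_s: 7.02
eef_pos: [0.6112, 0.0684, 0.1147]
eef_rot: [-0.0, 0.064, 0.998, 0.0]
wrist_force: [-0.1, -0.2, -2.6]
opening: 0.158
grasp_force: 59.5
```

Run:
```python
from m import *
ext(66,70,(-2,25));ext(70,74,(-2,25));ext(74,80,(-2,25)); ext(93,104,(-30,50)); ext(60,67,(-80,0)); ext(60,67,(14,95))
```

```text
7.0167 [0.6112 0.0684 0.1147] [-1.00e-04  6.39e-02  9.98e-01  0.00e+00] [-0.1 -0.2 -2.6] 0.15822611627423816
66 70 24 [[-24.7 -24.7  22.3  22.6]
 [  3.    3.6  14.   15.9]]
70 74 24 [[-24.2 -24.   20.   23.9]
 [  2.9   2.9  11.1  17.4]]
74 80 20 [[-26.3 -25.8  17.   18.9]
 [  4.1   4.2  14.8  15.1]]
93 104 192 [[-26.  -25.   24.5  25.9]
 [-14.4 -12.9  29.6  34.5]]
60 67 430 [[-40.5 -38.4  36.9  39.9]
 [-52.4 -51.1  -2.   -0.3]]
60 67 278 [[-40.6 -39.3  20.4  37.6]
 [ 16.2  21.1  91.3  94.8]]
```

The blade is centred, its tip is in the gap and there are no side forces. I keep lowering.

>>> carry_out(
  plan=[
    [[0, 0, -0.005, 0, 0, 0, 0], [0, 0, -0.01, 0, 0, 0, 0], [0, 0, -0.015, 0, 0, 0, 0], [0, 0, -0.02, 0, 0, 0, 0], [0, 0, -0.023, 0, 0, 0, 0]],
  ],
)

```text
time_s: 7.48
eef_pos: [0.6108, 0.0685, 0.0913]
eef_rot: [-0.001, 0.064, 0.998, 0.0]
wrist_force: [-0.3, -0.2, -3.8]
opening: 0.159
grasp_force: 59.6
```

>>> carry_out(
  plan=[
    [[0, 0, -0.001, 0, 0, 0, 0], [0, 0, -0.002, 0, 0, 0, 0], [0, 0, -0.003, 0, 0, 0, 0], [0, 0, -0.004, 0, 0, 0, 0], [0, 0, -0.004, 0, 0, 0, 0]],
  ],
)

```text
time_s: 7.9
eef_pos: [0.6113, 0.0684, 0.0883]
eef_rot: [0.0, 0.064, 0.998, 0.0]
wrist_force: [-1.3, 0.4, -2.9]
opening: 0.153
grasp_force: 59.6
```

>>> carry_out(
  plan=[
    [[0, 0, -0.0005, 0, 0, 0, 0], [0, 0, -0.001, 0, 0, 0, 0], [0, 0, -0.0015, 0, 0, 0, 0], [0, 0, -0.002, 0, 0, 0, 0], [0, 0, -0.002, 0, 0, 0, 0]],
  ],
)

```text
time_s: 8.32
eef_pos: [0.6112, 0.0684, 0.0862]
eef_rot: [-0.0, 0.064, 0.998, 0.0]
wrist_force: [0.3, -0.7, -1.2]
opening: 0.155
grasp_force: 59.6
```

>>> carry_out(
  plan=[
    [[0, 0, -0.0005, 0, 0, 0, 0], [0, 0, -0.001, 0, 0, 0, 0], [0, 0, -0.001, 0, 0, 0, 0], [0, 0, -0.001, 0, 0, 0, 0], [0, 0, -0.001, 0, 0, 0, 0]],
  ],
)

```text
time_s: 8.73
eef_pos: [0.6114, 0.0685, 0.0859]
eef_rot: [0.0, 0.064, 0.998, -0.0]
wrist_force: [-3.7, 0.9, 4.6]
opening: 0.155
grasp_force: 60.8
```

The collar is seated: the vertical force changed from about -2.6 to +4.6 N. I release and rise.

>>> carry_out(
  plan=[
    [[0, 0, 0, 0, 0, 0, 0.15], [0, 0, 0, 0, 0, 0, 0.3], [0, 0, 0, 0, 0, 0, 0.5], [0, 0, 0, 0, 0, 0, 0.6], [0, 0, 0, 0, 0, 0, 0.6]],
  ],
)

```text
time_s: 9.15
eef_pos: [0.6114, 0.0683, 0.0852]
eef_rot: [0.0, 0.064, 0.998, -0.0]
wrist_force: [0.1, -0.1, -0.2]
opening: 0.6
grasp_force: 0.0
```

>>> carry_out(
  plan=[
    [[0, 0, 0, 0, 0, 0, 0.6], [0, 0, 0.005, 0, 0, 0, 0.6], [0, 0, 0.02, 0, 0, 0, 0.6], [0, 0, 0.04, 0, 0, 0, 0.6], [0, 0, 0.07, 0, 0, 0, 0.6]],
  ],
)

```text
time_s: 9.57
eef_pos: [0.6094, 0.0685, 0.1537]
eef_rot: [-0.003, 0.064, 0.998, 0.0]
wrist_force: [1.0, -0.4, 0.4]
opening: 0.601
grasp_force: 0.0
```

>>> carry_out(
  plan=[
    [[0, 0, 0.02, 0, 0, 0, 0], [0.004, 0.03, 0.03, 0, 0, 0, 0], [0.009, 0.065, 0.03, 0, 0, 0, 0], [0.014, 0.1, 0.03, 0, 0, 0, 0], [0.017, 0.13, 0.03, 0, 0, 0, 0]],
  ],
)

```text
time_s: 9.98
eef_pos: [0.6288, 0.2002, 0.1864]
eef_rot: [0.001, 0.064, 0.998, 0.0]
wrist_force: [-0.4, -0.0, 0.2]
opening: 0.003
grasp_force: 0.0
```

Run:
```python
from m import *
ext(68,78,(-30,45)); ext(100,130,(-30,45)); ext(60,67,(-80,-16)); ext(60,67,(30,95)); ext(93,105,(70,120))
cv2.imwrite("pics/rel.png",cv2.resize(s["pixels"][60:260,230:430],(600,600))[:,:,::-1])
```

```text
9.9833 [0.6288 0.2002 0.1864] [8.000e-04 6.400e-02 9.979e-01 4.000e-04] [-0.4 -0.   0.2] 0.0026383778947370574
68 78 168 [[-25.4 -24.6  22.3  24. ]
 [-28.9 -12.4  30.9  33.3]]
100 130 147 [[-20.7 -19.5  16.9  18.6]
 [  2.    2.6  14.5  17.7]]
60 67 309 [[-41.1 -37.4  37.1  39.8]
 [-52.6 -51.7 -16.9 -16.1]]
60 67 280 [[-40.4 -39.   29.6  39.8]
 [ 30.8  35.3  91.7  92.6]]
93 105 82 [[-30.2 -28.4  26.8  30.5]
 [ 85.5  86.8  98.1  99. ]]
```

View pics/rel.png

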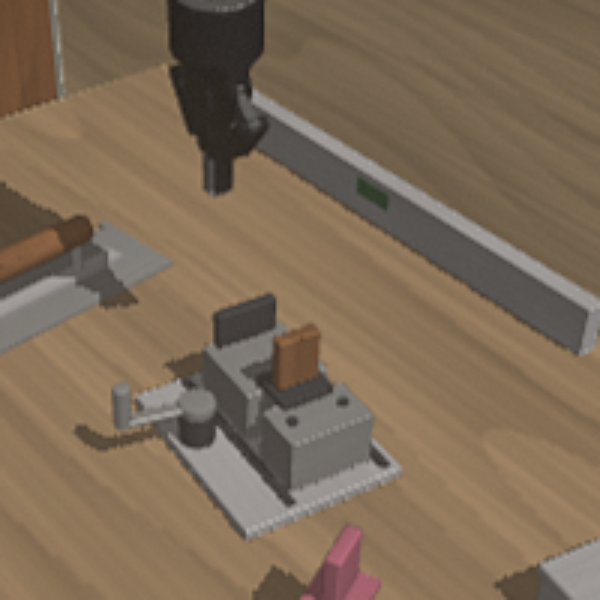

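The gauge stands in the gap at (295,360) with its collar flat, the thumb plate is at (245,320) and the lever is at (160,405). Next I go down behind the thumb plate.

>>> carry_out(
  plan=[
    [[-0.001, 0, -0.025, 0, 0, 0, 0], [-0.002, 0, -0.05, 0, 0, 0, 0], [-0.002, 0, -0.075, 0, 0, 0, 0], [-0.002, 0, -0.1, 0, 0, 0, 0], [-0.002, 0, -0.108, 0, 0, 0, 0]],
  ],
)

```text
time_s: 10.45
eef_pos: [0.6235, 0.1979, 0.0731]
eef_rot: [-0.003, 0.064, 0.998, -0.001]
wrist_force: [-0.7, 0.0, -1.2]
opening: -0.004
grasp_force: 0.0
```

>>> carry_out(
  plan=[
    [[-0.0004, -0.003, 0, 0, 0, 0, 0], [-0.0009, -0.007, 0, 0, 0, 0, 0], [-0.0015, -0.011, 0, 0, 0, 0, 0], [-0.002, -0.015, 0, 0, 0, 0, 0], [-0.0026, -0.02, 0, 0, 0, 0, 0]],
  ],
)

```text
time_s: 10.87
eef_pos: [0.6248, 0.178, 0.0792]
eef_rot: [0.001, 0.064, 0.998, 0.0]
wrist_force: [-1.0, -0.2, -0.8]
opening: 0.002
grasp_force: 0.0
```

>>> carry_out(
  plan=[
    [[-0.0002, -0.0015, 0, 0, 0, 0, 0], [-0.0004, -0.003, 0, 0, 0, 0, 0], [-0.0006, -0.0045, 0, 0, 0, 0, 0], [-0.0008, -0.006, 0, 0, 0, 0, 0], [-0.001, -0.008, 0, 0, 0, 0, 0]],
  ],
)

```text
time_s: 11.28
eef_pos: [0.6227, 0.1706, 0.0774]
eef_rot: [0.0, 0.064, 0.998, 0.0]
wrist_force: [-0.2, 2.8, 1.4]
opening: 0.002
grasp_force: 1.5
```

>>> carry_out(
  plan=[
    [[-0.0001, -0.001, 0, 0, 0, 0, 0], [-0.0002, -0.002, 0, 0, 0, 0, 0], [-0.0004, -0.003, 0, 0, 0, 0, 0], [-0.0005, -0.004, 0, 0, 0, 0, 0], [-0.0006, -0.005, 0, 0, 0, 0, 0]],
  ],
)

```text
time_s: 11.7
eef_pos: [0.622, 0.1656, 0.0773]
eef_rot: [-0.0, 0.064, 0.998, 0.0]
wrist_force: [-0.7, 3.1, 1.6]
opening: 0.004
grasp_force: 1.4
```

>>> carry_out(
  plan=[
    [[-0.0001, -0.001, 0, 0, 0, 0, 0], [-0.0002, -0.0015, 0, 0, 0, 0, 0], [-0.0002, -0.002, 0, 0, 0, 0, 0], [-0.0003, -0.0025, 0, 0, 0, 0, 0], [-0.0004, -0.003, 0, 0, 0, 0, 0]],
  ],
)

```text
time_s: 12.12
eef_pos: [0.6216, 0.1624, 0.0773]
eef_rot: [-0.0, 0.064, 0.998, 0.0]
wrist_force: [-1.0, 3.4, 2.5]
opening: 0.002
grasp_force: 1.4
```

>>> carry_out(
  plan=[
    [[-0.0001, -0.0005, 0, 0, 0, 0, 0], [-0.0001, -0.001, 0, 0, 0, 0, 0], [-0.0002, -0.0015, 0, 0, 0, 0, 0], [-0.0002, -0.0015, 0, 0, 0, 0, 0], [-0.0002, -0.0015, 0, 0, 0, 0, 0]],
  ],
)

```text
time_s: 12.53
eef_pos: [0.6215, 0.1615, 0.0773]
eef_rot: [0.0, 0.064, 0.998, 0.0]
wrist_force: [-1.1, 5.4, 1.4]
opening: -0.001
grasp_force: 2.6
```

>>> carry_out(
  plan=[
    [[-0.0001, -0.0005, 0, 0, 0, 0, 0], [-0.0001, -0.001, 0, 0, 0, 0, 0], [-0.0002, -0.0015, 0, 0, 0, 0, 0], [-0.0002, -0.002, 0, 0, 0, 0, 0], [-0.0002, -0.002, 0, 0, 0, 0, 0]],
  ],
)

```text
time_s: 12.95
eef_pos: [0.6215, 0.1614, 0.0775]
eef_rot: [0.001, 0.064, 0.998, 0.002]
wrist_force: [1.5, 11.9, 0.1]
opening: -0.001
grasp_force: 6.2
```

Run:
```python
from m import *
ext(68,78,(-30,45)); ext(100,130,(-30,45)); ext(60,67,(-80,-16)); ext(60,67,(30,95)); ext(93,97,(70,100)); ext(97,105,(70,100))
```

```text
12.95 [0.6215 0.1614 0.0775] [5.00e-04 6.37e-02 9.98e-01 2.00e-03] [ 1.5 11.9  0.1] -0.0006907990408307658
68 78 162 [[-25.7 -24.1  22.6  25.4]
 [-20.3 -18.8  24.6  27. ]]
100 130 155 [[-19.9 -19.1  18.6  20.2]
 [ -5.9  -3.8   9.8  10.8]]
60 67 322 [[-40.5 -38.6  36.6  39.5]
 [-53.3 -50.7 -17.2 -16. ]]
60 67 264 [[-40.3 -39.5  32.   39.1]
 [ 30.3  34.8  84.6  91.2]]
93 97 50 [[-30.2 -28.8  25.6  28.8]
 [ 76.8  77.1  98.6  99.9]]
97 105 60 [[-30.2 -28.3  27.6  29.4]
 [ 77.   78.1  97.1  98.6]]
```

The jaw is stalled on the blade at 12 N after about 9.2 mm of travel, as expected. One slightly firmer press, then I back off.

>>> carry_out(
  plan=[
    [[-0.0001, -0.0005, 0, 0, 0, 0, 0], [-0.0001, -0.001, 0, 0, 0, 0, 0], [-0.0001, -0.001, 0, 0, 0, 0, 0], [-0.0001, -0.001, 0, 0, 0, 0, 0], [-0.0001, -0.001, 0, 0, 0, 0, 0]],
  ],
)

```text
time_s: 13.42
eef_pos: [0.6215, 0.1614, 0.0775]
eef_rot: [0.001, 0.064, 0.998, 0.003]
wrist_force: [1.3, 15.2, -0.4]
opening: -0.004
grasp_force: 7.8
```

>>> carry_out(
  plan=[
    [[0.0005, 0.004, 0, 0, 0, 0, 0], [0.002, 0.015, 0, 0, 0, 0, 0], [0.004, 0.03, 0.01, 0, 0, 0, 0], [0.004, 0.03, 0.04, 0, 0, 0, 0], [0.004, 0.03, 0.075, 0, 0, 0, 0]],
  ],
)

```text
time_s: 13.83
eef_pos: [0.6232, 0.1889, 0.1507]
eef_rot: [-0.003, 0.063, 0.998, -0.001]
wrist_force: [1.3, 0.3, 1.1]
opening: -0.003
grasp_force: 0.0
```

Run:
```python
from m import *
ext(68,78,(-30,45)); ext(100,130,(-30,45)); ext(93,105,(70,100))
rect(s,V,.074,.095,(255,290,170,210)); rect(s,V,.068,.078,(300,370,150,210))
t=camera("top"); W=world(t); rect(t,W,.074,.095,(250,275,215,240));rect(t,W,.058,.07,(235,335,145,240))
```

```text
13.8333 [0.6232 0.1889 0.1507] [-2.90e-03  6.33e-02  9.98e-01 -7.00e-04] [1.3 0.3 1.1] -0.002638073707163489
68 78 164 [[-26.  -24.1  23.   25.7]
 [-26.6 -19.1  25.6  28.8]]
100 130 155 [[-19.9 -19.5  18.3  19.5]
 [ -4.2  -3.7   9.6  11.8]]
93 105 85 [[-29.2 -27.6  27.5  30.2]
 [ 76.9  78.3  91.1  94.5]]
0.074 0.095 n 39 px [270.5 192. ] rect [480. 133.] [15.1 14.5] 18.3 med [476.3 131.9  81.9]
0.068 0.078 n 63 px [313.5 173. ] rect [618.7 137. ] [10.2 59.9] 77.0 med [613.1 136.9  73.1]
0.068 0.078 n 164 px [330.5 191.5] rect [609.3  58.9] [52.8 53.4] 78.5 med [601.1  53.1  71. ]
0.074 0.095 n 39 px [263.5 229.5] rect [479.3 134.7] [14.  14.1] 43.6 med [479.1 135.   85.8]
0.058 0.07 n 810 px [275.5 174. ] rect [614.2 105.1] [87.2 80. ] 82.7 med [613.9 110.5  64.8]
0.058 0.07 n 530 px [307. 177.] rect [604.9  32.4] [49.7 79.8] 82.7 med [602.5  28.1  65. ]
```

The jaw stays shut and the gauge is seated. Now I straddle the lever knob at (0.479, 0.134) from above.

>>> carry_out(
  plan=[
    [[-0.03, -0.011, 0.005, 0, 0, -0.03, 0.2], [-0.06, -0.022, 0.01, 0, 0, -0.07, 0.45], [-0.09, -0.033, 0.01, 0, 0, -0.11, 0.45], [-0.12, -0.045, 0.01, 0, 0, -0.157, 0.45], [-0.1465, -0.056, 0.01, 0, 0, -0.157, 0.45]],
  ],
)

```text
time_s: 14.35
eef_pos: [0.4772, 0.1318, 0.1626]
eef_rot: [0.0, 0.143, 0.99, -0.0]
wrist_force: [0.2, -0.4, 0.4]
opening: 0.449
grasp_force: 0.0
```

>>> carry_out(
  plan=[
    [[0, 0, 0, 0, 0, 0, 0.45], [0, 0, 0, 0, 0, 0, 0.45], [0, 0, -0.015, 0, 0, 0, 0.45], [0, 0, -0.035, 0, 0, 0, 0.45], [0, 0, -0.05, 0, 0, 0, 0.45]],
  ],
)

```text
time_s: 14.77
eef_pos: [0.4805, 0.1323, 0.1123]
eef_rot: [0.001, 0.142, 0.99, 0.0]
wrist_force: [-0.6, 0.8, -0.8]
opening: 0.448
grasp_force: 0.0
```

Run:
```python
from m import *
q=o["eef_rot"]; print("yaw y",2*np.degrees(np.arctan2(q[2],q[1]))-90)
cv2.imwrite("pics/knob.png",cv2.resize(s["pixels"][130:250,220:380],(640,480))[:,:,::-1])
```

```text
14.7667 [0.4805 0.1323 0.1123] [1.300e-03 1.419e-01 9.899e-01 1.000e-04] [-0.6  0.8 -0.8] 0.44770060138873097
yaw y 73.68989111459788
```

View pics/knob.png

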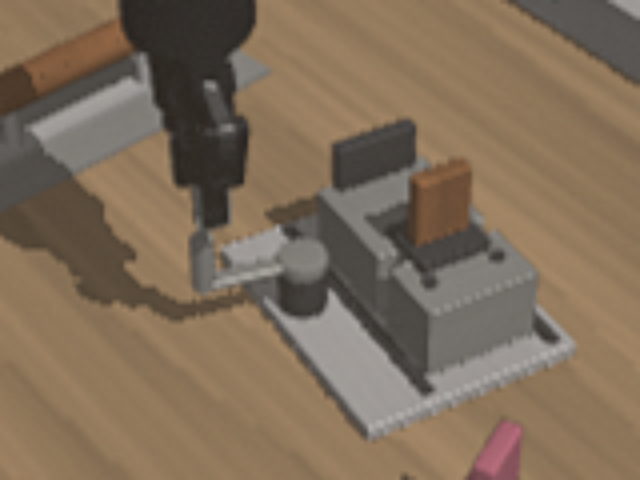

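The gauge is nipped upright at (440,200), and the fingers stand over the knob at (203,260). I descend and close loosely.

>>> carry_out(
  plan=[
    [[0, 0.002, -0.01, 0, 0, 0, 0.45], [0, 0.002, -0.02, 0, 0, 0, 0.45], [0, 0.002, -0.032, 0, 0, 0, 0.45], [0, 0.002, -0.042, 0, 0, 0, 0.45], [0, 0.002, -0.047, 0, 0, 0, 0.45]],
  ],
)

```text
time_s: 15.23
eef_pos: [0.4785, 0.134, 0.0641]
eef_rot: [-0.001, 0.142, 0.99, -0.0]
wrist_force: [-0.6, 0.1, -0.4]
opening: 0.448
grasp_force: 0.0
```

>>> carry_out(
  plan=[
    [[0, 0, 0, 0, 0, 0, 0.35], [0, 0, 0, 0, 0, 0, 0.25], [0, 0, 0, 0, 0, 0, 0.25], [0, 0, 0, 0, 0, 0, 0.25], [0, 0, 0, 0, 0, 0, 0.25]],
  ],
)

```text
time_s: 15.65
eef_pos: [0.4792, 0.1339, 0.0659]
eef_rot: [0.001, 0.142, 0.99, 0.0]
wrist_force: [-0.3, -0.2, -0.4]
opening: 0.253
grasp_force: 0.0
```

>>> carry_out(
  plan=[
    [[0.002, 0.0057, 0, 0, 0, -0.094, 0.25], [0.0045, 0.0115, 0, 0, 0, -0.188, 0.25], [0.0075, 0.017, 0, 0, 0, -0.283, 0.25], [0.011, 0.022, 0, 0, 0, -0.377, 0.25], [0.015, 0.0265, 0, 0, 0, -0.471, 0.25]],
  ],
)

```text
time_s: 16.07
eef_pos: [0.4938, 0.1603, 0.0657]
eef_rot: [0.0, 0.371, 0.929, -0.0]
wrist_force: [-0.6, -1.4, 1.3]
opening: 0.25
grasp_force: 0.9
```

>>> carry_out(
  plan=[
    [[0.0043, 0.0043, 0, 0, 0, -0.094, 0.25], [0.0091, 0.008, 0, 0, 0, -0.188, 0.25], [0.0142, 0.0114, 0, 0, 0, -0.283, 0.25], [0.0195, 0.0142, 0, 0, 0, -0.377, 0.25], [0.0252, 0.0165, 0, 0, 0, -0.471, 0.25]],
  ],
)

```text
time_s: 16.48
eef_pos: [0.5187, 0.177, 0.0656]
eef_rot: [-0.0, 0.577, 0.816, -0.0]
wrist_force: [-1.4, -0.3, 1.5]
opening: 0.253
grasp_force: 1.0
```

>>> carry_out(
  plan=[
    [[0.0058, 0.0018, 0, 0, 0, -0.094, 0.25], [0.0117, 0.003, 0, 0, 0, -0.188, 0.25], [0.0178, 0.0037, 0, 0, 0, -0.283, 0.25], [0.0238, 0.0038, 0, 0, 0, -0.377, 0.25], [0.0299, 0.0033, 0, 0, 0, -0.471, 0.25]],
  ],
)

```text
time_s: 16.9
eef_pos: [0.5485, 0.1807, 0.0655]
eef_rot: [-0.0, 0.752, 0.659, -0.0]
wrist_force: [-1.2, 1.2, 2.2]
opening: 0.249
grasp_force: 1.1
```

Now push on to the stop.

>>> carry_out(
  plan=[
    [[0.001, -0.0001, 0, 0, 0, 0, 0.25], [0.002, -0.0002, 0, 0, 0, 0, 0.25], [0.003, -0.0004, 0, 0, 0, 0, 0.25], [0.003, -0.0004, 0, 0, 0, 0, 0.25], [0.003, -0.0004, 0, 0, 0, 0, 0.25]],
  ],
)

```text
time_s: 17.32
eef_pos: [0.5515, 0.1799, 0.0653]
eef_rot: [-0.0, 0.75, 0.661, -0.0]
wrist_force: [-2.3, 1.8, -0.2]
opening: 0.249
grasp_force: 0.7
```

>>> carry_out(
  plan=[
    [[0.001, -0.0001, 0, 0, 0, 0, 0.25], [0.002, -0.0002, 0, 0, 0, 0, 0.25], [0.002, -0.0002, 0, 0, 0, 0, 0.25], [0.002, -0.0002, 0, 0, 0, 0, 0.25], [0.002, -0.0002, 0, 0, 0, 0, 0.25]],
  ],
)

```text
time_s: 17.73
eef_pos: [0.553, 0.1798, 0.0652]
eef_rot: [-0.001, 0.75, 0.661, -0.001]
wrist_force: [-4.9, 1.6, 2.7]
opening: 0.247
grasp_force: 2.5
```

>>> carry_out(
  plan=[
    [[0.0007, 0, 0, 0, 0, 0, 0.25], [0.0015, 0, 0, 0, 0, 0, 0.25], [0.0015, 0, 0, 0, 0, 0, 0.25], [0.0015, 0, 0, 0, 0, 0, 0.25], [0.0015, 0, 0, 0, 0, 0, 0.25]],
  ],
)

```text
time_s: 18.15
eef_pos: [0.5531, 0.1798, 0.065]
eef_rot: [-0.001, 0.75, 0.661, -0.002]
wrist_force: [-9.5, 1.0, 6.8]
opening: 0.251
grasp_force: 4.8
```

>>> carry_out(
  plan=[
    [[0.0007, 0, 0, 0, 0, 0, 0.25], [0.0015, 0, 0, 0, 0, 0, 0.25], [0.0015, 0, 0, 0, 0, 0, 0.25], [0.0015, 0, 0, 0, 0, 0, 0.25], [0.0015, 0, 0, 0, 0, 0, 0.25]],
  ],
)

```text
time_s: 18.57
eef_pos: [0.5533, 0.1798, 0.0649]
eef_rot: [-0.002, 0.75, 0.661, -0.003]
wrist_force: [-14.3, 0.8, 10.9]
opening: 0.25
grasp_force: 7.1
```

It is hard on the stop: no motion at 14 N. I relieve the pressure, open, rise and clear.

>>> carry_out(
  plan=[
    [[-0.003, 0, 0, 0, 0, 0, 0.25], [-0.0055, 0.0005, 0, 0, 0, 0, 0.3], [-0.0055, 0.0005, 0, 0, 0, 0, 0.4], [-0.0055, 0.0005, 0, 0, 0, 0, 0.4], [-0.0055, 0.0005, 0, 0, 0, 0, 0.4]],
  ],
)

```text
time_s: 18.98
eef_pos: [0.5519, 0.1799, 0.0655]
eef_rot: [0.0, 0.751, 0.661, 0.0]
wrist_force: [0.5, -0.2, 0.8]
opening: 0.398
grasp_force: 0.0
```

>>> carry_out(
  plan=[
    [[0, 0, 0.005, 0, 0, 0, 0.4], [0, 0, 0.02, 0, 0, 0, 0.4], [0, 0, 0.04, 0, 0, 0, 0.4], [0, 0, 0.07, 0, 0, 0, 0.4], [0, 0, 0.1, 0, 0, 0, 0.4]],
  ],
)

```text
time_s: 19.4
eef_pos: [0.5508, 0.1799, 0.1659]
eef_rot: [-0.0, 0.751, 0.661, -0.001]
wrist_force: [1.1, -0.2, 0.5]
opening: 0.395
grasp_force: 0.0
```

>>> carry_out(
  plan=[
    [[-0.02, 0.01, 0.02, 0, 0, 0, 0.4], [-0.05, 0.03, 0.03, 0, 0, 0, 0.4], [-0.08, 0.05, 0.04, 0, 0, 0, 0.4], [-0.11, 0.07, 0.04, 0, 0, 0, 0.4], [-0.14, 0.09, 0.04, 0, 0, 0, 0.4]],
  ],
)

```text
time_s: 19.82
eef_pos: [0.4108, 0.2708, 0.2067]
eef_rot: [0.001, 0.751, 0.66, 0.001]
wrist_force: [0.4, 1.5, -0.2]
opening: 0.404
grasp_force: 0.0
```

Run:
```python
from m import *
ext(68,78,(-30,45)); ext(100,130,(-30,45)); ext(93,105,(70,100))
t=camera("top"); W=world(t); rect(t,W,.074,.095,(225,335,145,240));rect(t,W,.058,.07,(235,335,145,240)); rect(t,W,.11,.14,(280,335,145,240))
rect(t,W,.11,.14,(390,505,175,262),8)
rect(s,V,.074,.095,(255,370,130,240))
x=np.hstack([cv2.resize(s["pixels"][130:250,220:380],(400,300)),cv2.resize(t["pixels"][140:260,220:380],(400,300))])
cv2.imwrite("pics/end.png",x[:,:,::-1])
```

```text
19.8167 [0.4108 0.2708 0.2067] [5.000e-04 7.508e-01 6.605e-01 1.300e-03] [ 0.4  1.5 -0.2] 0.40386600074669265
68 78 165 [[-25.3 -24.6  22.4  24.7]
 [-29.7 -19.3  25.   27.5]]
100 130 153 [[-20.1 -19.   19.2  21.7]
 [ -4.9  -3.5  10.   12.7]]
93 105 84 [[-29.9 -28.   28.   30.2]
 [ 76.1  78.3  89.   91. ]]
0.074 0.095 n 42 px [261. 171.] rect [617.  137.5] [ 7.1 58.4] 75.4 med [617.5 137.1  85.5]
0.074 0.095 n 15 px [299. 174.] rect [610.4  51. ] [12.7 11.8] 0.2 med [607.1  54.5  74.9]
0.074 0.095 n 15 px [293.  182.5] rect [589.9  65.8] [ 4.3 22.5] 11.9 med [590.1  63.8  79.1]
0.074 0.095 n 40 px [244.5 200.5] rect [548.5 180. ] [13.7 13.8] 1.8 med [548.4 179.5  86. ]
0.058 0.07 n 817 px [276. 174.] rect [614.1 103.8] [89.2 79.9] 82.7 med [612.4 110.5  64.9]
0.058 0.07 n 536 px [307. 177.] rect [604.8  32.4] [49.7 79.9] 82.6 med [602.9  28.   64.9]
0.11 0.14 n 114 px [293. 172.] rect [608.6  63. ] [13.9 39.3] 83.1 med [608.1  63.4 122.2]
0.11 0.14 n 74 px [479.5 210.5] rect [ 513.4 -357.5] [19.  14.7] 24.7 med [ 513.1 -354.3  125.9]
0.074 0.095 n 133 px [313.5 169.5] rect [617.9 136.9] [ 9.5 59.5] 80.1 med [616.1 136.9  85.1]
0.074 0.095 n 33 px [283.  172.5] rect [550.1 181. ] [19.3 13.2] 54.6 med [547.1 175.7  82.5]
0.074 0.095 n 97 px [329.  186.5] rect [605.9  57.3] [20.1 38.2] 59.3 med [604.8  56.5  84.1]
```

View pics/end.png

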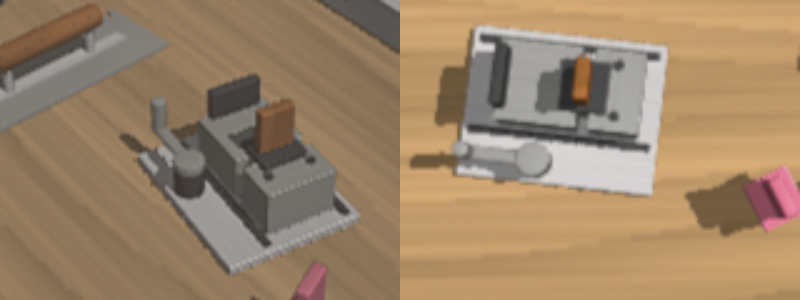

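The picture shows the gauge upright and nipped at (275,125), and the lever pointing along +y with its knob at (460,150), within about 1° of the stop. The jaw is shut and the arm is clear of everything.

```bash
python3 -c "
from bench import *
print(hand_in())"
```

```text
the job is handed in; nothing more can be done
None
```

The broad gauge stands nipped in the jig with the jaw pressed shut on it and the cam lever swung to its stop; I handed the job in at about 20 s, and the hand-in returned no verdict.

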